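# Probe a kart tyre at three points across the tread

## Task

Take the tyre probe off its rest and read the tread temperature at the three white crayon crosses: first the inside one (next to the stand's post), then the middle, then the outside. At each cross aim the probe square to the rubber, press its tip on gently, with a few newtons and without pushing the wheel round, and hold it still there for a full second. Then lay the probe back in its rest as you found it and let go; leave everything else on the bench alone.

Things in the scene. Friction and masses are not known exactly. Their poses are not given: they have to be found in the camera images.
- probe: Tyre thermometer, 175 mm long, 130 g, rigid: grey rounded-box handle 110 x 26 x 30 mm (x, y, z), black tapered nose 20 mm long, bare steel stem 8 mm thick and 45 mm long with a ball end. Origin at the handle's centre, on the stem's axis; x runs along the axis to the tip, z to the display side. It starts lying level on the rest, tip in the rest's +x; grip it across its 26 mm (along y).
- probe_tip (a point): The end of the steel ball tip, 120 mm along x from the probe's origin; axes as the probe's.
- rest: Black probe rest fixed to the bench, base plate 200 x 80 x 10 mm from x = -75 to +125 mm. Origin on the bench under the handle's centre; x towards the tip, z up. Two forks open at the top: at x = -50 to -36 mm for the handle (floor 40 mm up, slot 36 mm wide, horns to 56 mm), at x = 90 to 100 mm for the stem (floor 51 mm up, slot 20 mm wide, horns to 65 mm).
- rest_seat (a point): Where the probe's origin belongs when the probe lies on the rest: 55 mm above the bench; axes as the rest's. Here, between the forks, the handle hangs free, its underside 30 mm above the base plate.
- rest_front (a point): Where the probe's tip lies when the probe is on the rest: 120 mm ahead (x) of rest_seat, 55 mm above the bench.
- stand: Grey wheel stand fixed to the bench: base plate 240 x 215 x 12 mm, one post 50 x 36 mm, 182 mm tall, 100 mm to the +y side. On its spindle a kart wheel: hard black slick tyre 254 mm across, 115 mm wide (tread flat over the middle 86 mm), centred over the origin, axle 152 mm up. Origin on the bench under the wheel; x away from the robot, y along the axle to the post, z up.
- wheel (a joint): Turn of the wheel on its spindle, rad; growing values roll the crosses down towards the robot. The row of crosses lies (0.90 + value) rad from the top of the tyre, on the robot's side. The wheel turns freely on its bearing but for a drag of about 0.28 N m and stays where it is left.
- mark_inside (a point): White crayon cross, about 20 mm across, on the tread 33 mm from the middle towards the post. Point on the rubber's surface, 127 mm from the axle; z is the outward normal of the tread there, y along the axle towards the post. The rubber is hard: a fraction of a millimetre of pressing makes several newtons.
- mark_middle (a point): The same kind of cross in the middle of the tread's width; axes as mark_inside.
- mark_outside (a point): The same kind of cross 33 mm from the middle on the side away from the post; axes as mark_inside.
- gear_shaft: Bystander: gearbox shaft with six gears lying on white paper, 200 mm long, gears up to 66 mm across; origin under its middle, x along the shaft.
- loose_gear: Bystander: steel gear lying flat, 72 mm across, 22 mm high; origin under its centre.
- oil_bottle: Bystander: black oil bottle with red cap, 60 x 95 mm, 214 mm tall; origin under its centre.
- spray_bottle: Bystander: green spray bottle, 80 mm across, 213 mm tall; origin under its centre.
- screwdriver: Bystander: red-handled screwdriver lying flat, 190 mm long, x along it.
- drip_pan: Bystander: shallow black two-part pan 170 x 130 x 35 mm; origin under its centre.

How it is judged (in metres and radians):
On the way, in this order (a step that is already met when the one before it is completed fails the run):
1. the probe's tip presses on the inside cross (within 9 mm of its centre), square to the tread within 17 degrees, with 1.5 to 12 N, held still for a second (distance between probe_tip and mark_inside below 0.009 m and angle between the x axis of probe and the z axis of mark_inside, either way round below 0.3 rad and contact force between probe and stand between 1.5 and 12 N and linear speed of probe below 0.02 m/s), for 1 s.
2. the probe's tip presses on the middle cross (within 9 mm of its centre), square to the tread within 17 degrees, with 1.5 to 12 N, held still for a second (distance between probe_tip and mark_middle below 0.009 m and angle between the x axis of probe and the z axis of mark_middle, either way round below 0.3 rad and contact force between probe and stand between 1.5 and 12 N and linear speed of probe below 0.02 m/s), for 1 s.
3. the probe's tip presses on the outside cross (within 9 mm of its centre), square to the tread within 17 degrees, with 1.5 to 12 N, held still for a second (distance between probe_tip and mark_outside below 0.009 m and angle between the x axis of probe and the z axis of mark_outside, either way round below 0.3 rad and contact force between probe and stand between 1.5 and 12 N and linear speed of probe below 0.02 m/s), for 1 s.
At the end, for the whole second after the job is handed in: The probe lies on both forks of its rest as it was found (its handle centre and its tip each within 12 mm of their places on the rest), at rest and let go (distance between probe and rest_seat below 0.012 m and distance between probe_tip and rest_front below 0.012 m and linear speed of probe below 0.01 m/s); the robot touches nothing.
It fails at once if the probe is rammed: it presses the wheel or stand with more than 30 N (contact force between probe and stand above 30 N).
It fails at once if the wheel is pushed round: its crosses move more than 20 mm from where they were (distance of mark_middle from where it was at the start of the episode above 0.02 m).
It fails at once if the probe is let go in the air, more than 35 mm above its place on the rest (height (world z) of probe above 0.09 m and contact force between the fingers and probe below 0.2 N).
It fails at once if a bystander is moved more than 25 mm (distance of any of gear_shaft, loose_gear, oil_bottle, spray_bottle, screwdriver, drip_pan from where it was at the start of the episode above 0.025 m).
It also fails if it takes over 72 s, if anything falls off the work surface, if the arm or the gripper's body presses on something with over 40 N, if the wrist force passes 120 N, or if a joint passes its speed limit or range.

## Robot

A 7-joint arm with a two-finger parallel gripper is mounted at the origin on the work surface. World frame = base frame: x ahead of the robot, y to its left, z up, the work surface at z = 0. Lengths are in mm, angles in rad, forces in N, time in s.
With the tool pointing down it reaches from about 400 to 900 mm from the base axis. Payload 5.5 kg.
Tool frame: the origin (TCP) lies on the centre line of the jaws, within the pads' length; the fingertips stand 11 mm ahead of it and the grasp point (between the pads) lies 8 mm behind it (env.nose_length is the z of the fingertips in the tool frame, in mm); z points along the fingers, y is the line along which they close (so a half turn about z gives the same grasp; the last joint's range is limited). The gripper opens to 85 mm and grips with 20 to 120 N. Pads are 22 mm wide; open, the fingers measure 114 mm over their backs; the gripper's body (76 mm by 85 mm) begins 54 mm behind the grasp point. The pads swing forward as they close: fully open they stand 13 mm farther back than shut.
Start: joints at [-1.027, 0.501, -0.427, 1.55, 0.221, 1.138, -0.21], TCP at [180.093, 624.553, 242.31] pointing down, gripper open.
Joint ranges: [-2.88, 2.88], [-0.31, 2.03], [-1.54, 1.56], [0.2, 2.42], [-1.41, 4.55], [0.19, 2.02], [-2.57, 2.57]. Speed limits (rad/s): [2.57, 2.57, 3.14, 3.14, 3.14, 3.14, 3.14].

## Interface

Orientations are given as a 3x3 rotation matrix whose columns are the frame's x, y, z axes.
In Python, from cell import env, camera, camera_params, nets gives the robot as it stands. The module is installed in compiled form; this text tells all that it offers.
- The arm moves only by the shell command python3 -m creep 'ROWS' [OPENING] [FORCE]. ROWS is JSON, a list of rows, each a list of 2 entries, a list of its own where there are three numbers: the shift along the tool's x, y, z each as a share of 0.25 m, from -1 to 1, then the turn about the tool's z as a share of 60 degrees, from -1 to 1. A call has 1 to 5 rows; each row is the pose to reach, as a shift and turn from the pose commanded when the call began, along the tool's axes at that moment; what a row does not reach only later rows make up. A row lasts 1/8 s, in which the tool goes at most 62.5 mm and 10.7 degrees, less where a joint would pass 70% of its speed; a pose out of reach is approached as far as the arm can. A call with a number of a shift or a turn outside -1 to 1 is refused whole. A call with a gripper value outside its range is refused whole. OPENING is the opening, from 0 (shut) to 1 (fully open), set as the call begins (- or left out, the last holds). The fingers move at their own pace and stop on an object; FORCE is the grip in N (left out, the last holds). Time passes only in rows, so rows that repeat a pose let the fingers close. It gives the time, the measured TCP pose, the force, the opening and the grip force at its end, in the units of the state.
- env.get_state(): the state, without advancing time (a new reading comes with each control period).
- camera(name): name is "scene" or "side" or "wrist"; returns (picture, depth): 480x640x3 uint8, red, green, blue; 480x640 float32, mm along the optical axis (not along the pixel's ray), 0 where there is no reading.
- camera_params(name): a dict with "intrinsics" (3x3 intrinsics, pixels), "k1" (the pictures are not rectified: a ray, as slopes to the right and down, at radius r is drawn at 1 + k1 r^2 times it, then the intrinsics apply), "extrinsics" (4x4, takes a point from camera to world coordinates). Camera axes: x right, y up, looking along -z (the intrinsics and any distortion apply to the point x, -y, -z); pixel columns grow to the right and rows downward; lengths in mm; the calibration is good to about 2 mm. A picture is of the moment at which its call begins: read the wrist's pose just before it. camera_params takes no time and is no camera call; for the wrist camera it gives the pose at the moment of the call.
- env.hand_in(): hands the job in; it is judged then, once.
Trained networks look in the newest picture that a camera, given by its name, has taken for a name from the list of things; names that differ only in an ending like _2 or _b are one class to them, and where a whole thing is asked for, a point or a joint stands for the part that bears it (a point fixed in the world has none). Each returns a list of dicts, best first, with "confidence" (0 to 1); they miss things now and then, are a little off and sometimes report something else, mostly with a low value. They report only what shows in the picture. A call takes as long as a camera call.
- nets.search_frame(camera, name): "bbox" ([left, top, right, bottom] in pixels, round what is visible of it).
- nets.trace(camera, name): "region" (480x640 bool, what is visible of it) and "bbox" ([left, top, right, bottom] in pixels, round what is visible of it).
- nets.mark_of(camera, name): "uv" ([column, row] in pixels: a listed point, or the origin of a listed thing).
The state is a dict: "clock": time; "joint_positions": joint angles; "dq": joint speeds; "effort": joint torques, N m; "tool_pos": TCP position; "ee_rot": TCP orientation; "wrist_force": force on the tool from outside, world axes, zero at the start; "moment": the same for the moment, N m; "finger_gap": finger opening in mm; "grip_force": force on a finger pad.
Only numpy, scipy, OpenCV 4.12 (cv2) and the standard library are available. Lean on these libraries where they do the work, as an engineer would, in place of code of your own. Each camera call takes 0.05 s, during which the arm holds its last target. There are 200 camera calls.

## Working session

There is one attempt and no reset: what is moved stays moved. The work goes in short steps, Python scripts to look and compute and a shell command to move; the robot and the scene stay as the last step left them, time stands still between calls to the robot, and variables do not carry over. Pictures are saved under pics/ and viewed, at most 10 in all, crops included, and the job is handed in when it is done.

```bash
mkdir -p pics; cat > h.py <<'E'
import numpy as np, cv2
from cell import env, camera, camera_params, nets
def ray(P,uv):
    K=P["intrinsics"];k=P["k1"]
    d=np.array([(uv[0]-K[0][2])/K[0][0],(uv[1]-K[1][2])/K[1][1]]);s=d.copy()
    for _ in range(30): s=d/(1+k*(s@s))
    return s
def point(P,uv,z):
    s=ray(P,uv); E=np.array(P["extrinsics"])
    return (E@np.array([s[0]*z,-s[1]*z,-z,1]))[:3]
def plane(P,uv,h):
    a=point(P,uv,0);b=point(P,uv,1000);return a+(b-a)*(h-a[2])/(b[2]-a[2])
def proj(P,p):
    c=np.linalg.inv(np.array(P["extrinsics"]))@np.append(p,1);s=np.array([c[0],-c[1]])/-c[2]
    s=s*(1+P["k1"]*(s@s));K=P["intrinsics"];return np.array([K[0][0]*s[0]+K[0][2],K[1][1]*s[1]+K[1][2]])
def dep(d,uv,r=2):
    u,v=map(int,np.round(uv));w=d[max(0,v-r):v+r+1,max(0,u-r):u+r+1];w=w[w>0];return np.median(w) if w.size else 0
E
python3 - <<'E'
from h import *
np.set_printoptions(precision=3,suppress=True)
s=env.get_state();print(s["clock"],s["tool_pos"],s["ee_rot"],s["wrist_force"],s["finger_gap"],env.nose_length)
for c in("scene","side","wrist"):
    P=camera_params(c);im,d=camera(c);cv2.imwrite(f"pics/{c}0.png",im[:,:,::-1])
    print(c,np.array(P["extrinsics"]))
    for n in("probe","probe_tip","rest","rest_seat","stand","mark_inside","mark_middle","mark_outside"):
        for m in nets.mark_of(c,n)[:2]:
            z=dep(d,m["uv"]);print(n,round(m["confidence"],2),np.array(m["uv"]),point(P,m["uv"],z) if z else None)
E
```

```text
0.0 [179.98  623.878 241.244] [[-0.961  0.277 -0.001]
 [ 0.277  0.961 -0.002]
 [ 0.    -0.002 -1.   ]] [-0.146 -0.918 -0.349] 85.62354150510326 11.0
scene [[   0.856   -0.361    0.371 1041.987]
 [   0.517    0.581   -0.628 -774.503]
 [   0.011    0.729    0.684 1069.334]
 [   0.       0.       0.       1.   ]]
probe 0.75 [363.7 226. ] [544.197 258.452  64.085]
probe 0.69 [244.7 443.3] [ 655.555 -399.689   86.391]
probe_tip 0.64 [407.1 222.8] [612.154 393.366   6.557]
probe_tip 0.15 [349.9 375.9] [ 748.868 -179.462   91.726]
rest 0.68 [360.5 240.2] [539.43  255.066  13.718]
rest 0.6 [245.9 439.6] [ 653.465 -393.225   87.364]
rest_seat 0.69 [360.9 222.1] [536.013 256.969  74.952]
stand 0.74 [313.6 289.6] [ 643.418 -145.324  251.739]
stand 0.58 [316.2 276.9] [ 621.762 -101.233  235.271]
mark_inside 0.93 [317.9 277.7] [ 631.222 -110.132  246.196]
mark_middle 0.69 [316.1 288.4] [ 646.496 -141.287  253.119]
mark_outside 0.95 [305.5 299.2] [ 640.843 -169.905  246.509]
mark_outside 0.57 [403.9 222.9] [611.457 370.426  22.863]
side [[   0.785    0.391   -0.48  -105.208]
 [  -0.619    0.475   
[... 161 characters left out ...]
 [282.9 215.8] [629.047 333.692  56.183]
probe_tip 0.43 [277.  302.6] [436.236  84.791  20.555]
rest 0.57 [270.9 255.8] [509.783 217.872  45.877]
rest_seat 0.96 [272.3 241.1] [534.094 244.663  66.518]
rest_seat 0.59 [463.6 383.8] [ 472.443 -457.086  208.871]
stand 0.67 [420.4 304.8] [ 640.538 -195.614   98.502]
mark_inside 0.78 [393.3 235.3] [ 632.987 -104.328  244.688]
mark_middle 0.74 [421.6 247.9] [ 647.26  -176.363  246.857]
mark_middle 0.73 [404.7 243.9] [ 633.931 -139.304  241.692]
mark_outside 0.92 [422.4 246.4] [ 650.431 -175.379  248.701]
wrist [[  0.276  -0.908  -0.314  97.759]
 [  0.961   0.261   0.091 647.422]
 [ -0.001  -0.327   0.945 374.546]
 [  0.      0.      0.      1.   ]]
```

```bash
ls; ls pics
```

```text
h.py
pics
scene0.png
side0.png
wrist0.png
```

View pics/scene0.png

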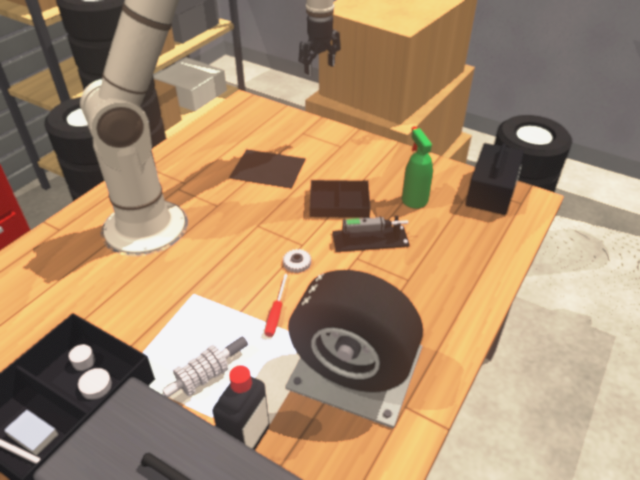

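View pics/side0.png

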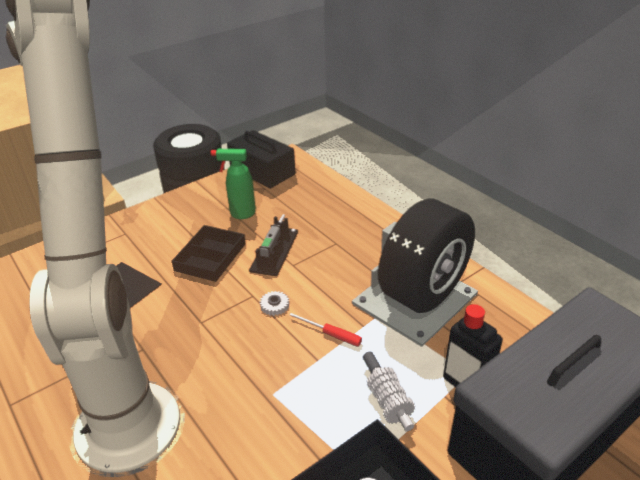

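Crosses show at side (393,237), (405,244) and (418,250), about 43° from the top of the tyre. The probe lies on its rest near (535,250) with a heading of about 40°. I'll move above it and look from near.

```bash
python3 -m creep '[[[-1,-0.58,0],0],[[-1,-0.58,0],0],[[-1,-0.58,0],0],[[-1,-0.58,0],0],[[-1,-0.58,0],0]]' 1 20
python3 -m creep '[[[-0.79,-0.46,0],-0.9],[[-0.79,-0.46,0],-0.9],[[-0.79,-0.46,0],-0.9],[[-0.79,-0.46,0],-0.9],[[-0.79,-0.46,0],-0.9]]'
python3 -m creep '[[[0,0,0],0],[[0,0,0],0]]'
cat > look.py <<'E'
from h import *
import sys
np.set_printoptions(precision=2,suppress=True)
c=sys.argv[1];out=sys.argv[2]
s=env.get_state();print(s["clock"],s["tool_pos"],s["ee_rot"].tolist() if hasattr(s["ee_rot"],'tolist') else s["ee_rot"])
P=camera_params(c);im,d=camera(c);cv2.imwrite(f"pics/{out}.png",im[:,:,::-1]);np.savez(f"pics/{out}.npz",d=d)
for n in sys.argv[3:]:
    for m in nets.mark_of(c,n)[:2]:
        z=dep(d,m["uv"]);print(n,round(m["confidence"],2),np.array(m["uv"]),point(P,m["uv"],z) if z else None, plane(P,m["uv"],55))
E
python3 look.py wrist w1 probe probe_tip rest rest_seat rest_front
```

```text
clock: 1.98
tool_pos: [383.0, 412.8, 242.4]
ee_rot: [[-0.96, 0.281, 0.001], [0.281, 0.96, -0.001], [-0.001, -0.001, -1.0]]
wrist_force: [-0.3, -0.2, -0.4]
finger_gap: 85.6
grip_force: 0.0
clock: 2.6
tool_pos: [542.0, 244.7, 241.9]
ee_rot: [[-0.815, -0.58, 0.001], [-0.58, 0.815, -0.003], [0.0, -0.003, -1.0]]
wrist_force: [-1.0, 1.0, 0.3]
finger_gap: 85.4
grip_force: 0.0
clock: 2.85
tool_pos: [537.4, 251.7, 242.4]
ee_rot: [[-0.814, -0.581, -0.0], [-0.581, 0.814, 0.001], [-0.0, 0.001, -1.0]]
wrist_force: [-1.1, -0.1, 0.6]
finger_gap: 85.1
grip_force: 0.0
2.85 [537.39 251.73 242.39] [[-0.8138247126100073, -0.5811104075780732, -0.00017705842045362443], [-0.5811104100965693, 0.8138245521891893, 0.0005380812787001072], [-0.00016859014143854456, 0.0005407943333197527, -0.9999998395594137]]
probe 0.74 [329.7 221.7] [533.9  261.56  71.93] [537.62 264.88  55.  ]
probe_tip 0.8 [329.5 330.4] [662.98 358.14   0.5 ] [634.49 335.41  55.  ]
rest 0.69 [327.1 204.3] [522.39 250.33  71.69] [525.42 252.98  55.  ]
rest_front 0.91 [335.3 322.6] [621.17 332.97  59.21] [623.22 334.71  55.  ]
rest_front 0.23 [451.9 340. ] [500.13 282.79 270.76] [568.   450.38  55.  ]
```

View pics/w1.png

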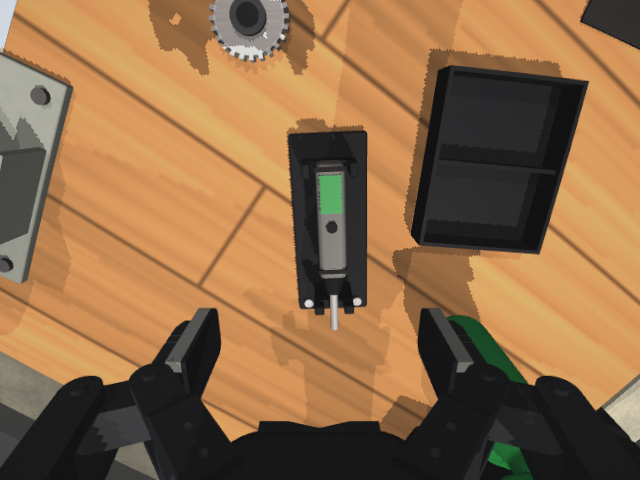

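```bash
python3 - <<'E'
from h import *
np.set_printoptions(precision=2,suppress=True)
P=camera_params("wrist");d=np.load("pics/w1.npz")["d"]
v,u=np.mgrid[100:400:2,200:460:2]
pts=np.array([point(P,(a,b),d[b,a]) for a,b in zip(u.ravel(),v.ravel()) if d[b,a]>0])
h=pts[(pts[:,2]>62)&(pts[:,2]<76)&(abs(pts[:,0]-540)<100)]
print("handle",len(h),h.mean(0)); e,V=np.linalg.eigh(np.cov(h[:,:2].T));a=V[:,1];a*=np.sign(a[0]);print(a,np.degrees(np.arctan2(a[1],a[0])))
q=(h[:,:2]-h[:,:2].mean(0))@np.c_[a,[-a[1],a[0]]];print(np.percentile(q,[1,5,95,99],axis=0), np.median(h[:,2]))
# stand from the scene/side: triangulate marks, post top, wheel
def tri(a,b):
    A=np.zeros((3,3));y=np.zeros(3)
    for Pc,uv in (a,b):
        o=point(Pc,uv,0);r=point(Pc,uv,1)-o;r/=np.linalg.norm(r);M=np.eye(3)-np.outer(r,r);A+=M;y+=M@o
    return np.linalg.solve(A,y)
S=camera_params("scene");D=camera_params("side")
for x,y in(((317.9,277.7),(393.3,235.3)),((313,288.5),(405.5,243)),((305.5,299.2),(420,248))):print(tri((S,x),(D,y)))
for c,Pc in(("scene",S),("side",D)):
    im,dd=camera(c);t=nets.trace(c,"stand")[0];print(c,t["confidence"],t["bbox"])
    vv,uu=np.nonzero(t["region"]&(dd>0));p=np.array([point(Pc,(a,b),dd[b,a]) for a,b in zip(uu,vv)]);np.save(f"pics/stand_{c}.npy",p)
    for lo,hi in((2,20),(170,190),(262,285)):
        k=p[(p[:,2]>lo)&(p[:,2]<hi)];print(lo,len(k),np.percentile(k[:,:2],[1,50,99],axis=0).ravel() if len(k) else '')
E
```

```text
handle 928 [539.27 266.31  69.76]
[0.79 0.61] 37.72929975817433
[[-57.98 -15.  ]
 [-54.84 -11.94]
 [ 70.05  12.04]
 [ 89.12  15.1 ]] 70.39984524766109
[ 630.62 -108.05  246.27]
[ 636.91 -137.84  242.79]
[ 642.9  -174.28  249.44]
scene 0.61 [285.4, 270.1, 425.3, 426.7]
2 3310 [ 612.27 -222.94  755.59 -179.24  851.31   12.86]
170 842 [ 615.73 -195.92  746.18 -167.25  854.31  -69.47]
262 3304 [ 658.3  -182.01  733.36 -135.45  794.41  -74.6 ]
side 0.75 [350.7, 195.8, 479.6, 344.9]
2 3185 [ 591.56 -223.89  656.68 -162.4   845.45  -14.86]
170 697 [ 595.1  -198.92  624.38 -167.34  838.38  -15.26]
262 1721 [ 657.18 -184.52  707.52 -138.33  785.47  -80.44]
```

The probe lies straight down the picture, with the handle at (330,222) and the tip at (333,330). That gives an origin of (538,265), a heading of about 37° and a top at 70 mm, which agrees with the sizes given. The spray bottle shows at lower right, clear of the fingers. Next I'll fit the wheel and go for the grasp.

```bash
cat > fit.py <<'E'
from h import *
from scipy.optimize import least_squares
np.set_printoptions(precision=2,suppress=True)
p=np.r_[np.load("pics/stand_scene.npy"),np.load("pics/stand_side.npy")][::3]
def loc(x,q):
    c,s=np.cos(x[2]),np.sin(x[2]);r=q-[x[0],x[1],0];return np.c_[r[:,0]*c+r[:,1]*s,-r[:,0]*s+r[:,1]*c,r[:,2]-152]
x=np.array([723,-125,.17])
for _ in range(4):
    l=loc(x,p);R=np.hypot(l[:,0],l[:,2]);k=p[(abs(R-127)<12)&(abs(l[:,1])<45)&(l[:,2]>-60)]
    x=least_squares(lambda x:np.hypot(*loc(x,k)[:,[0,2]].T)-127,x,loss="soft_l1").x
    l=loc(x,p);w=l[(np.hypot(l[:,0],l[:,2])<128)&(l[:,2]>20)]
    print(x,len(k),np.percentile(w[:,1],[1,99]))
R=np.array([[np.cos(x[2]),-np.sin(x[2])],[np.sin(x[2]),np.cos(x[2])]])
for m in([630.6,-108,246.3],[636.9,-137.8,242.8],[642.9,-174.3,249.4]):
    q=loc(x,np.array([m]))[0];print(q,np.hypot(q[0],q[2]),np.arctan2(-q[0],q[2]))
l=loc(x,p);b=l[(p[:,2]<18)&(p[:,2]>6)];print("base",np.percentile(b,[1,99],axis=0))
print("post",x[:2]+R@[0,100])
E
python3 fit.py
python3 -m creep '[[[-0.02,0.05,0.3],-0.02],[[-0.02,0.05,0.3],-0.02],[[-0.02,0.05,0.3],-0.02]]'
```

```text
[626.78 512.56   0.15] 2883 [-705.43 -593.67]
[626.78 512.56   0.15] 0 [-705.43 -593.67]
[626.78 512.56   0.15] 0 [-705.43 -593.67]
[626.78 512.56   0.15] 0 [-705.43 -593.67]
[ -91.21 -613.83   94.3 ] 131.1913410078109 0.7687253146927834
[ -89.54 -644.25   90.8 ] 127.52433308292096 0.7784240681758208
[ -89.2  -681.23   97.4 ] 132.0732628613793 0.7414804854759203
base [[-121.15 -731.96 -145.16]
 [ 118.75 -523.28 -134.18]]
post [611.47 611.38]
clock: 3.72
tool_pos: [534.2, 263.6, 166.7]
ee_rot: [[-0.8, -0.6, -0.002], [-0.6, 0.8, -0.001], [0.002, 0.001, -1.0]]
wrist_force: [0.5, -0.6, 0.4]
finger_gap: 85.6
grip_force: 0.0
```

```bash
python3 -m creep '[[[0.02,-0.004,0.2],0],[[0.024,-0.005,0.4],0],[[0.024,-0.005,0.4],0],[[0.024,-0.005,0.4],0]]'
python3 look.py wrist w2 probe probe_tip
```

```text
clock: 4.22
tool_pos: [532.7, 260.3, 70.1]
ee_rot: [[-0.8, -0.599, 0.003], [-0.599, 0.8, 0.002], [-0.004, -0.001, -1.0]]
wrist_force: [0.8, 0.2, 0.6]
finger_gap: 85.5
grip_force: 0.0
4.225 [532.75 260.31  70.06] [[-0.8004798935849522, -0.5993496618318384, 0.0034529448713730027], [-0.5993472522683055, 0.8004870999023768, 0.0018094442004035164], [-0.0038485275958238833, -0.0006210893199045179, -0.999992401512832]]
probe 0.6 [322.4 317.5] [528.17 259.2   70.58] [535.84 265.16  55.  ]
```

View pics/w2.png

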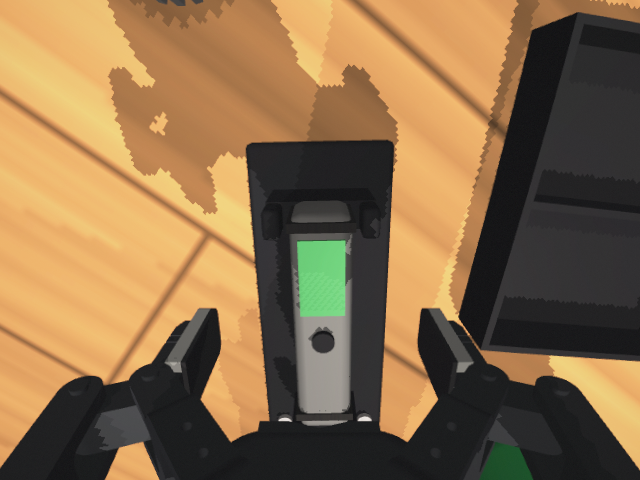

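The handle is centred between the jaws at u≈322. Next: descend, close, lift.

```bash
python3 -m creep '[[[0.012,0,0.05],0],[[0.012,0,0.09],0],[[0.012,0,0.09],0]]'
python3 -m creep '[[[0,0,0],0],[[0,0,0],0],[[0,0,0],0],[[0,0,0],0],[[0,0,0],0]]' 0 30
python3 -m creep '[[[0,0,0],0],[[0,0,0],0],[[0,0,-0.08],0],[[0,0,-0.12],0],[[0,0,-0.12],0]]'
python3 look.py wrist w3
```

```text
clock: 4.75
tool_pos: [527.3, 256.8, 43.4]
ee_rot: [[-0.8, -0.6, -0.002], [-0.6, 0.8, -0.001], [0.003, 0.0, -1.0]]
wrist_force: [-0.0, -0.4, -0.3]
finger_gap: 85.5
grip_force: 0.0
clock: 5.38
tool_pos: [528.6, 257.6, 45.1]
ee_rot: [[-0.8, -0.6, 0.001], [-0.6, 0.8, 0.0], [-0.001, -0.0, -1.0]]
wrist_force: [-0.0, -0.1, 2.0]
finger_gap: 25.9
grip_force: 30.3
clock: 6.0
tool_pos: [529.2, 257.8, 76.2]
ee_rot: [[-0.8, -0.599, 0.002], [-0.599, 0.8, 0.001], [-0.002, -0.001, -1.0]]
wrist_force: [0.2, 0.4, -2.0]
finger_gap: 25.8
grip_force: 29.8
6.0 [529.2  257.8   76.23] [[-0.8004467535003981, -0.599399781669581, 0.0022128138493017297], [-0.5993991363953203, 0.8004496484932188, 0.0010176028825887662], [-0.0023811970135046716, -0.0005118217865541767, -0.9999970339652221]]
```

View pics/w3.png

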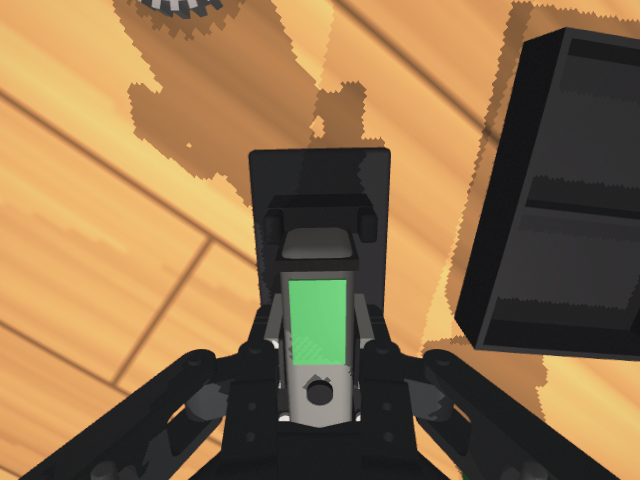

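Gripped and lifted. The tool cannot tilt, so I'll pivot the probe nose-down in the jaws by pressing the rear end of its handle on the fixed post's top, with light force. First step: carry it there.

```bash
python3 -m creep '[[[0,0,-0.25],0],[[0,0,-0.5],0],[[0,-0.2,-0.6],0],[[0,-0.4,-0.6],0],[[0.007,-0.6,-0.6],0]]' - 60
python3 -m creep '[[[0,-0.25,0],-0.17],[[0,-0.5,0],-0.34],[[0,-0.5,0],-0.51],[[0,-0.5,0],-0.68],[[0,-0.5,0],-0.85]]'
python3 -m creep '[[[0,0,0],-0.16],[[0,0,0],-0.16],[[0,0,0],-0.16]]'
python3 - <<'E'
from h import *
print(np.round(env.get_state()["joint_positions"],2))
E
```

```text
clock: 6.68
tool_pos: [617.6, 135.0, 225.0]
ee_rot: [[-0.8, -0.6, 0.0], [-0.6, 0.8, -0.0], [-0.0, -0.0, -1.0]]
wrist_force: [0.1, -0.3, -2.0]
finger_gap: 25.0
grip_force: 63.2
clock: 7.3
tool_pos: [688.1, 38.3, 218.8]
ee_rot: [[-0.078, -0.997, -0.014], [-0.997, 0.078, -0.006], [0.007, 0.013, -1.0]]
wrist_force: [-0.6, 2.6, -5.5]
finger_gap: 25.2
grip_force: 63.0
clock: 7.68
tool_pos: [688.6, 37.4, 217.8]
ee_rot: [[0.084, -0.996, -0.015], [-0.996, -0.084, -0.001], [-0.0, 0.015, -1.0]]
wrist_force: [-0.7, 0.1, -2.0]
finger_gap: 25.5
grip_force: 63.1
[ 0.6   0.91 -1.24  1.43  0.85  1.41  2.57]
```

```bash
python3 -m creep '[[[0.046,-0.072,0],0.2],[[0.046,-0.072,0],0.2],[[0.046,-0.072,0],0.2],[[0.046,-0.072,0],0.2]]'
python3 look.py side s2 probe probe_tip
python3 - <<'E'
from h import *
print(np.round(env.get_state()["joint_positions"],2))
im=cv2.imread("pics/s2.png")[150:350,280:500];cv2.imwrite("pics/s2c.png",cv2.resize(im,None,fx=2.8,fy=2.8,interpolation=2))
E
```

```text
clock: 8.18
tool_pos: [707.2, 29.3, 219.7]
ee_rot: [[-0.12, -0.993, -0.013], [-0.993, 0.12, -0.004], [0.006, 0.012, -1.0]]
wrist_force: [0.1, -0.0, -1.6]
finger_gap: 25.1
grip_force: 63.0
8.175 [707.18  29.29 219.67] [[-0.11960347497591486, -0.9927419120480326, -0.012589870408483762], [-0.9928048051134296, 0.11966588557831456, -0.004323745187112143], [0.005798941056009626, 0.011982148888009211, -0.9999113962700169]]
probe 0.84 [378.9 200.7] [696.45  13.23 246.52] [889.56 218.49  55.  ]
probe_tip 0.69 [348.1 175.9] [1726.66 1367.76 -743.22] [907.38 380.89  55.  ]
[ 0.57  0.91 -1.19  1.38  0.83  1.41  2.41]
```

View pics/s2c.png

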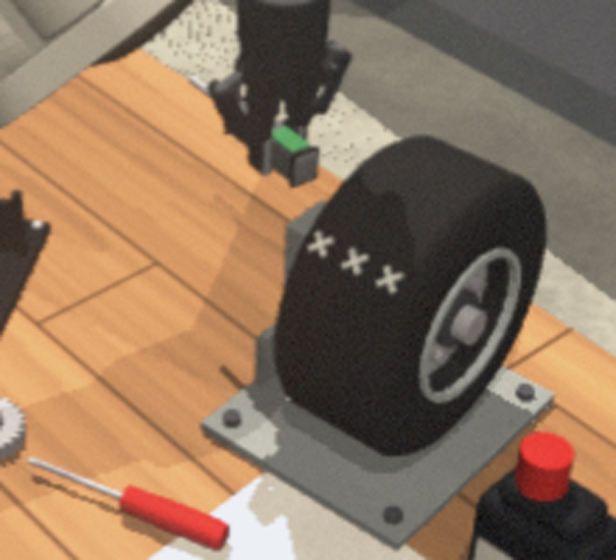

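The probe is held level above the post. Its rear face is at crop (300,165) and the post top at crop (310,220). I'll check the post top's place by depth.

```bash
python3 - <<'E'
from h import *
np.set_printoptions(precision=1,suppress=True)
x=[723.5,-127.2,.15]
def loc(q):
    c,s=np.cos(x[2]),np.sin(x[2]);r=q-[x[0],x[1],0];return np.c_[r[:,0]*c+r[:,1]*s,-r[:,0]*s+r[:,1]*c,r[:,2]]
P=camera_params("side");d=np.load("pics/s2.npz")["d"]
p=np.array([point(P,(u,v),d[v,u]) for v in range(195,260) for u in range(375,425)]);l=loc(p)
k=l[(l[:,1]>65)&(l[:,1]<135)&(l[:,2]<195)&(l[:,2]>100)];
for a in(105,125,145,165,175,182):
    m=k[abs(k[:,2]-a)<4];print(a,len(m),np.percentile(m,[2,50,98],axis=0).ravel() if len(m) else'')
k=l[(l[:,1]>60)&(l[:,2]>195)];print(len(k),np.percentile(k,[2,98],axis=0))
print(loc(np.array([env.get_state()["tool_pos"]])))
E
```

```text
105 0 
125 3 [-24.3 114.7 122.1 -22.9 115.8 126.4 -22.  116.7 128.6]
145 9 [-25.1 108.5 143.  -22.7 113.2 148.2 -20.3 117.6 148.8]
165 10 [-26.2 104.  161.3 -24.2 111.5 164.8 -21.3 117.  167.5]
175 13 [-26.6 101.4 171.6 -24.3 108.7 176.  -21.3 116.2 177.5]
182 80 [-27.2  98.6 180.  -10.3 109.9 183.4  21.7 118.9 185.8]
326 [[-15.6 111.7 218.1]
 [ 25.6 155.  255.1]]
[[  7.5 156.7 219.5]]
```

```bash
python3 -m creep '[[[0,0,0.05],0],[[0,0,0.1],0],[[0,0,0.11],0],[[0,0,0.12],0],[[0,0,0.12],0]]' - 20
python3 -m creep '[[[0,0,0.008],0],[[0,0,0.016],0],[[0,0,0.02],0],[[0,0,0.02],0]]'
python3 -m creep '[[[0,0,0.008],0],[[0,0,0.016],0],[[0,0,0.016],0]]'
```

```text
clock: 8.95
tool_pos: [707.4, 28.4, 189.4]
ee_rot: [[-0.123, -0.992, -0.013], [-0.992, 0.123, -0.003], [0.005, 0.012, -1.0]]
wrist_force: [0.1, 0.1, -1.8]
finger_gap: 25.1
grip_force: 63.0
clock: 9.45
tool_pos: [707.7, 28.6, 186.8]
ee_rot: [[-0.123, -0.992, -0.011], [-0.992, 0.123, -0.004], [0.005, 0.01, -1.0]]
wrist_force: [-2.4, -0.7, 10.0]
finger_gap: 25.3
grip_force: 64.1
clock: 9.82
tool_pos: [708.6, 29.5, 184.4]
ee_rot: [[-0.122, -0.992, -0.008], [-0.992, 0.122, -0.003], [0.004, 0.008, -1.0]]
wrist_force: [-3.1, 0.7, 12.4]
finger_gap: 25.3
grip_force: 64.3
```

```bash
python3 -m creep '[[[0,0,0],0],[[0,0,0],0]]' 0 20

```

```text
clock: 10.07
tool_pos: [708.6, 29.5, 184.4]
ee_rot: [[-0.122, -0.992, -0.008], [-0.992, 0.122, -0.003], [0.004, 0.008, -1.0]]
wrist_force: [-3.0, 0.0, 12.3]
finger_gap: 25.6
grip_force: 64.3
```

```bash
python3 -m creep '[[[0,0,-0.02],0],[[0,0,-0.02],0]]' 0.25 20

```

```text
clock: 10.32
tool_pos: [707.5, 28.2, 185.6]
ee_rot: [[-0.123, -0.992, -0.012], [-0.992, 0.123, -0.004], [0.005, 0.012, -1.0]]
wrist_force: [-0.4, -0.1, -2.0]
finger_gap: 25.4
grip_force: 62.0
```

The pivot slipped a little at about 14 N, well under 30 N, so I'll continue pressing in small steps.

```bash
python3 -m creep '[[[0,0,0.012],0],[[0,0,0.024],0],[[0,0,0.028],0],[[0,0,0.028],0]]' 0 20
python3 -m creep '[[[0,0,0.006],0],[[0,0,0.012],0],[[0,0,0.012],0]]'

```

```text
clock: 10.82
tool_pos: [707.7, 29.0, 181.7]
ee_rot: [[-0.123, -0.992, -0.01], [-0.992, 0.123, -0.004], [0.005, 0.01, -1.0]]
wrist_force: [-5.3, -0.5, 16.7]
finger_gap: 25.2
grip_force: 65.4
clock: 11.2
tool_pos: [707.7, 29.7, 178.4]
ee_rot: [[-0.122, -0.992, -0.01], [-0.993, 0.122, -0.003], [0.004, 0.01, -1.0]]
wrist_force: [-4.2, 1.1, 14.0]
finger_gap: 24.9
grip_force: 65.5
```

```bash
python3 -m creep '[[[0,0,0.005],0],[[0,0,0.01],0],[[0,0,0.015],0],[[0,0,0.02],0]]'
python3 -m creep '[[[0,0,0.005],0],[[0,0,0.01],0],[[0,0,0.015],0],[[0,0,0.02],0]]'

```

```text
clock: 11.7
tool_pos: [707.8, 30.3, 173.9]
ee_rot: [[-0.122, -0.993, -0.01], [-0.993, 0.122, -0.002], [0.003, 0.009, -1.0]]
wrist_force: [-5.2, 0.4, 15.3]
finger_gap: 25.2
grip_force: 66.0
clock: 12.2
tool_pos: [708.0, 30.5, 169.0]
ee_rot: [[-0.121, -0.993, -0.009], [-0.993, 0.121, -0.002], [0.003, 0.009, -1.0]]
wrist_force: [-3.9, 3.2, 16.6]
finger_gap: 25.7
grip_force: 66.6
```

```bash
python3 -m creep '[[[0,0,0.005],0],[[0,0,0.01],0],[[0,0,0.015],0],[[0,0,0.02],0]]'
python3 -m creep '[[[0,0,0.005],0],[[0,0,0.01],0],[[0,0,0.015],0],[[0,0,0.02],0]]'
python3 look.py scene s3 probe probe_tip
python3 look.py side s4 probe probe_tip
python3 - <<'E'
import cv2,numpy as np
a=cv2.imread("pics/s3.png")[170:300,270:430];b=cv2.imread("pics/s4.png")[150:280,310:470]
f=lambda i:cv2.resize(i,(400,325),interpolation=2)
cv2.imwrite("pics/s34.png",np.hstack([f(a),f(b)]))
E
```

```text
clock: 12.7
tool_pos: [708.3, 30.6, 164.6]
ee_rot: [[-0.121, -0.993, -0.008], [-0.993, 0.121, -0.002], [0.002, 0.008, -1.0]]
wrist_force: [-4.2, 2.6, 20.4]
finger_gap: 25.3
grip_force: 67.2
clock: 13.2
tool_pos: [708.4, 31.5, 159.5]
ee_rot: [[-0.121, -0.993, -0.007], [-0.993, 0.121, -0.0], [0.001, 0.007, -1.0]]
wrist_force: [-2.9, 2.5, 18.8]
finger_gap: 25.5
grip_force: 67.4
13.2 [708.42  31.51 159.47] [[-0.1206939024409696, -0.9926626044758833, -0.0073440852885389004], [-0.9926891755834989, 0.12069863155211027, -0.00020253592556449047], [0.0010874708836994445, 0.007265949119253758, -0.9999730113310427]]
probe 0.68 [385.8 274.1] [720.32  15.77 193.73] [669.35 140.99  55.  ]
13.35 [708.43  31.61 159.57] [[-0.12061464400136059, -0.9926725793099918, -0.007297803674611573], [-0.9926988952812025, 0.12061876884171255, -0.00012613718499056534], [0.0010054650192517305, 0.007229307654102961, -0.9999733627206963]]
probe 0.86 [375.8 218.9] [692.45  17.26 193.24] [822.43 156.77  55.  ]
probe_tip 0.66 [274.2 255.2] [518.41 215.31  45.04] [512.18 204.77  55.  ]
probe_tip 0.55 [351.4 220.9] [809.92 247.83   2.51] [763.69 192.94  55.  ]
```

View pics/s34.png

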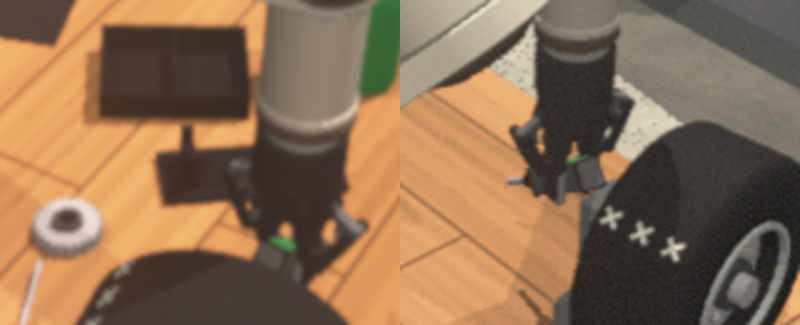

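The rear is well up on the post's edge. The tip shows at side (354,222), so I'll compute the tilt from that.

```bash
cat > tilt.py <<'E'
from h import *
import sys
s=env.get_state();R=np.array(s["ee_rot"]);g=np.array(s["tool_pos"])-10*R[:,2];n=R[:,1]
uv=(float(sys.argv[2]),float(sys.argv[3]))
P=camera_params(sys.argv[1]);a=point(P,uv,0);r=point(P,uv,1000)-a
t=a+r*((g-a)@n)/(r@n);d=t-g;h=d@-R[:,0];print(t,d,"len",np.hypot(h,d[2]),"tilt",np.degrees(np.arctan2(-d[2],h)))
E
python3 tilt.py side 353 222.5
```

```text
[720.55680675 135.10690883 102.46240865] [ 12.08742653 103.51189061 -67.07759291] len 123.99371506571329 tilt 32.75008705746694
```

```bash
python3 -m creep '[[[0,0,0.004],0],[[0,0,0.008],0],[[0,0,0.012],0],[[0,0,0.016],0],[[0,0,0.016],0]]'
python3 -m creep '[[[0,0,0.004],0],[[0,0,0.008],0],[[0,0,0.012],0],[[0,0,0.016],0],[[0,0,0.016],0]]'
python3 -m creep '[[[0,0,-0.1],0],[[0,0,-0.2],0],[[0,0,-0.3],0],[[-0.1,0,-0.4],0],[[-0.15,0,-0.5],0]]'
python3 -m creep '[[[0,0,-0.2],0.17],[[0,0,-0.3],0.34],[[0,0,-0.3],0.51],[[0,0,-0.3],0.68],[[0,0,-0.3],0.85]]'
python3 -m creep '[[[0,0,0],0.17],[[0,0,0],0.34],[[0,0,0],0.43],[[0,0,0],0.43]]'
```

```text
clock: 14.12
tool_pos: [708.4, 32.4, 155.4]
ee_rot: [[-0.12, -0.993, -0.007], [-0.993, 0.12, 0.001], [-0.0, 0.007, -1.0]]
wrist_force: [-1.8, 5.2, 14.9]
finger_gap: 25.2
grip_force: 66.9
clock: 14.75
tool_pos: [707.9, 32.8, 150.7]
ee_rot: [[-0.119, -0.993, -0.008], [-0.993, 0.119, 0.002], [-0.001, 0.008, -1.0]]
wrist_force: [-0.8, 7.4, 11.9]
finger_gap: 25.2
grip_force: 66.6
clock: 15.38
tool_pos: [713.0, 67.1, 274.4]
ee_rot: [[-0.122, -0.992, -0.012], [-0.993, 0.122, -0.003], [0.004, 0.011, -1.0]]
wrist_force: [-0.7, 0.6, -1.2]
finger_gap: 25.3
grip_force: 64.8
clock: 16.0
tool_pos: [713.9, 66.1, 348.6]
ee_rot: [[-0.852, -0.524, -0.012], [-0.524, 0.852, -0.003], [0.012, 0.003, -1.0]]
wrist_force: [0.6, 0.1, -1.3]
finger_gap: 25.5
grip_force: 64.8
clock: 16.5
tool_pos: [713.9, 66.2, 348.4]
ee_rot: [[-0.994, -0.108, -0.012], [-0.108, 0.994, -0.004], [0.012, -0.003, -1.0]]
wrist_force: [-0.6, 0.3, -1.9]
finger_gap: 25.3
grip_force: 64.8
```

```bash
python3 -m creep '[[[0.25,0,-0.07],0],[[0.5,0,-0.07],0],[[0.75,-0.1,-0.07],0],[[0.9,-0.3,-0.07],0],[[0.9,-0.5,-0.07],0]]'
python3 -m creep '[[[0,-0.17,0],-0.04],[[0,-0.17,0],-0.04],[[0,-0.17,0],-0.04]]'
python3 look.py side s5 probe_tip mark_inside mark_middle mark_outside
python3 look.py scene s6 probe_tip mark_inside mark_middle mark_outside
python3 - <<'E'
import cv2,numpy as np
a=cv2.imread("pics/s6.png")[200:330,230:390];b=cv2.imread("pics/s5.png")[150:280,310:470]
f=lambda i:cv2.resize(i,(400,325),interpolation=2)
cv2.imwrite("pics/s56.png",np.hstack([f(a),f(b)]))
E
```

```text
clock: 17.12
tool_pos: [501.3, -82.9, 368.7]
ee_rot: [[-0.994, -0.111, -0.013], [-0.111, 0.994, -0.009], [0.014, -0.007, -1.0]]
wrist_force: [1.7, -0.8, -1.1]
finger_gap: 25.4
grip_force: 64.8
clock: 17.5
tool_pos: [508.4, -123.6, 368.4]
ee_rot: [[-0.989, -0.15, -0.012], [-0.15, 0.989, -0.003], [0.013, -0.001, -1.0]]
wrist_force: [0.6, 1.0, -1.1]
finger_gap: 24.9
grip_force: 64.8
17.5 [ 508.42 -123.65  368.36] [[-0.9885614046253676, -0.1503146625997967, -0.012322803764952818], [-0.15028640462908696, 0.9886373449330345, -0.003193240896457553], [0.012662774924264613, -0.0013047648331247714, -0.9999189725772524]]
probe_tip 0.8 [389.4 219.9] [898.71 180.01   3.09] [848.53 129.08  55.  ]
mark_inside 0.81 [395.  237.5] [ 632.2  -110.7   242.82] [805.6   60.52  55.  ]
mark_middle 0.86 [403.3 244. ] [ 632.92 -136.17  240.01] [803.29  26.01  55.  ]
mark_outside 0.77 [419.  246.7] [ 645.9  -169.99  246.86] [827.23  -8.51  55.  ]
mark_outside 0.38 [275.1 305. ] [428.89  82.51  18.62] [409.9   49.74  55.  ]
17.75 [ 508.57 -123.11  368.18] [[-0.9884058116745479, -0.15132747772156455, -0.012407495089962407], [-0.151287792984855, 0.9884813289268775, -0.004082408201714781], [0.012882357771375025, -0.0021579734435719124, -0.9999146903655665]]
probe_tip 0.55 [306.  253.3] [ 604.24 -109.75  298.38] [466.05 100.1   55.  ]
probe_tip 0.21 [279.4 308. ] [494.1  -60.56  22.3 ] [511.21 -82.86  55.  ]
mark_inside 0.84 [319.3 276.8] [ 632.67 -107.28  246.99] [537.11  48.49  55.  ]
mark_middle 0.75 [316.3 290.4] [ 650.08 -146.33  254.29] [554.26   7.27  55.  ]
mark_outside 0.62 [305.  298.2] [ 635.5  -163.5   239.99] [544.83 -27.21  55.  ]
```

View pics/s56.png

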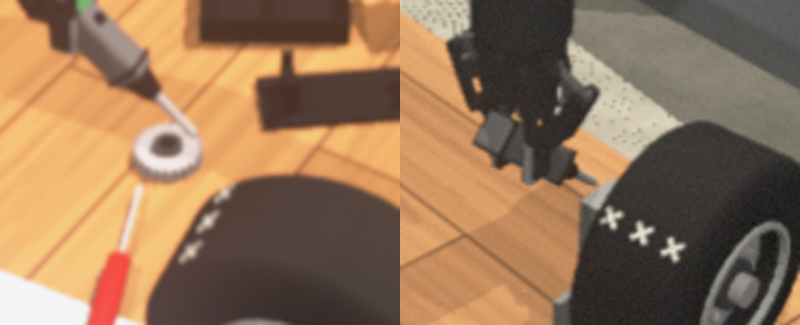

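The probe is pitched down at the inside cross. The tip shows at scene (308,252) and side (388.5,223), the inside cross at scene (319,277) and side (394.5,237).

```bash
cat >> h.py <<'E'
def tri(a,b):
    A=np.zeros((3,3));y=np.zeros(3)
    for Pc,uv in (a,b):
        o=point(Pc,uv,0);r=point(Pc,uv,1)-o;r/=np.linalg.norm(r);M=np.eye(3)-np.outer(r,r);A+=M;y+=M@o
    return np.linalg.solve(A,y)
E
python3 - <<'E'
from h import *
np.set_printoptions(precision=1,suppress=True)
S=camera_params("scene");D=camera_params("side")
t=tri((S,(308,252.4)),(D,(388.7,222.5)));print("tip",t)
for a,b in(((318.8,277.2),(394.4,236.8)),((312.8,288),(406.4,243.2)),((306,300.4),(418.8,249.2))):print(tri((S,a),(D,b)))
s=env.get_state();R=np.array(s["ee_rot"]);g=np.array(s["tool_pos"])-10*R[:,2];d=t-g
print(d@-R[:,0],d@R[:,1],d@R[:,2],np.linalg.norm(d))
# cross extraction: tip of probe by depth along the stem (scene)
d=np.load("pics/s6.npz")["d"];p=[]
for v in range(225,262):
    for u in range(265,320):
        if d[v,u]>0:
            q=point(S,(u,v),d[v,u])-g;l=np.array([-R[:,0]@q,R[:,1]@q,-R[:,2]@q])
            if abs(l[1])<16 and l[0]>5 and l[2]<8 and np.hypot(l[0],l[2])<145:p.append(l)
p=np.array(p);print(len(p));r=np.hypot(p[:,0],p[:,2]);
for a,b in((20,45),(70,85),(90,110),(110,125),(120,145)):
    k=p[(r>a)&(r<=b)];print(a,len(k),k.mean(0) if len(k) else'',np.degrees(np.arctan2(-k[:,2].mean(),k[:,0].mean())) if len(k) else '')
E
```

```text
tip [ 607.8 -110.6  298.6]
[ 631.7 -108.3  244.8]
[ 637.  -139.5  244.3]
[ 642.6 -171.9  244.3]
101.13090401655886 -1.3640575307715557 78.0917316338823 127.77964998281998
348
20 27 [ 31.9 -10.9 -24.4] 37.43190833250592
70 72 [ 65.   -2.5 -40.5] 31.95168788555511
90 44 [ 80.6   0.1 -58.8] 36.080265925015524
110 32 [ 93.9   0.3 -70.3] 36.83749560110456
120 16 [ 98.4   0.6 -75.2] 37.39324444630987
```

```bash
python3 -m creep '[[[-0.02,0,0.06],0],[[-0.04,0,0.12],0],[[-0.063,0,0.18],0],[[-0.063,0,0.18],0],[[-0.063,0,0.18],0]]' 
python3 look.py side s7 probe_tip mark_inside
python3 look.py scene s8 probe_tip mark_inside
python3 - <<'E'
import cv2,numpy as np
a=cv2.imread("pics/s8.png")[230:310,260:360];b=cv2.imread("pics/s7.png")[190:270,350:450]
f=lambda i:cv2.resize(i,(400,320),interpolation=2)
cv2.imwrite("pics/s78.png",np.hstack([f(a),f(b)]))
E
```

```text
clock: 18.62
tool_pos: [523.6, -122.0, 322.8]
ee_rot: [[-0.989, -0.149, -0.013], [-0.149, 0.989, -0.003], [0.013, -0.001, -1.0]]
wrist_force: [-0.2, 0.4, -1.5]
finger_gap: 25.4
grip_force: 64.8
18.625 [ 523.64 -121.98  322.76] [[-0.9887288328384941, -0.1491810364527663, -0.012661495832143023], [-0.14915273419272124, 0.98880913233054, -0.0031562164945444426], [0.012990650355713609, -0.0012321455285026254, -0.9999148587858528]]
probe_tip 0.93 [389.6 236.5] [ 614.36 -111.95  255.07] [797.41  72.96  55.  ]
mark_inside 0.57 [394.  236.6] [ 631.36 -108.33  244.29] [806.24  65.12  55.  ]
18.775 [ 523.76 -122.26  323.29] [[-0.9888190215820232, -0.14865941046949196, -0.01171845708417325], [-0.1486215762203433, 0.9888858879054133, -0.004040765187830863], [0.012188914609232718, -0.0022539699167533744, -0.9999231720388636]]
probe_tip 0.96 [314.8 275. ] [499.99  87.19   6.51] [524.72  47.87  55.  ]
probe_tip 0.38 [339.9 202.7] [412.83 362.89  14.  ] [437.27 318.71  55.  ]
```

View pics/s78.png

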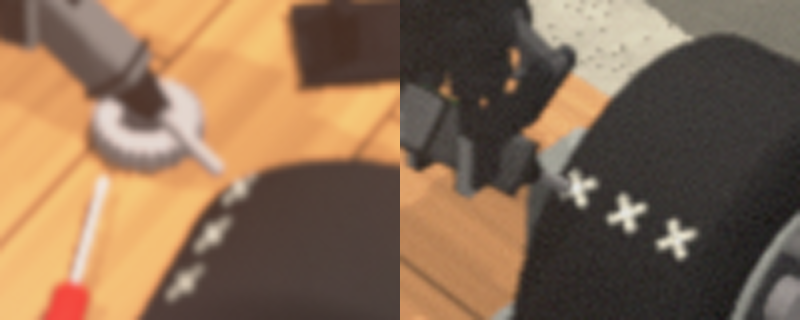

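The tip is just off the inside cross: scene (316,272.5) against the cross at (319.5,277), side about (392,236.5) against (395,237).

```bash
python3 - <<'E'
from h import *
np.set_printoptions(precision=1,suppress=True)
S=camera_params("scene");D=camera_params("side")
R=np.array(env.get_state()["ee_rot"])
for sv in ((316,272.5),(315.5,273.5)):
  for dv in((391.5,236.5),(392.5,236.8)):
    t=tri((S,sv),(D,dv));m=np.array([632,-108,244.4]);e=m-t;print(t,"to go fwd,left,down",-R[:,0]@e,R[:,1]@e,R[:,2]@e)
E
python3 -m creep '[[[-0.009,0,0.009],0],[[-0.014,0,0.014],0],[[-0.014,0,0.014],0]]'
python3 -m creep '[[[-0.0055,0,0.0058],0],[[-0.011,0,0.0116],0],[[-0.011,0,0.0116],0]]'
```

```text
[ 623.5 -106.5  250. ] to go fwd,left,down 8.215155577927517 -2.7623682485940657 5.492947776376209
[ 624.2 -108.2  250.7] to go fwd,left,down 7.778288088332677 -0.9669532962342183 6.252118482247496
[ 623.4 -107.4  249.4] to go fwd,left,down 8.443605426941385 -1.8171075502575844 4.942657838486485
[ 624.1 -109.1  250.2] to go fwd,left,down 8.00522804447275 -0.02738940663370541 5.697993272065012
clock: 19.3
tool_pos: [526.9, -121.7, 319.0]
ee_rot: [[-0.989, -0.149, -0.013], [-0.149, 0.989, -0.003], [0.013, -0.001, -1.0]]
wrist_force: [-0.5, 1.6, -0.8]
finger_gap: 25.2
grip_force: 64.8
clock: 19.68
tool_pos: [529.6, -121.3, 316.1]
ee_rot: [[-0.989, -0.149, -0.013], [-0.149, 0.989, -0.003], [0.013, -0.002, -1.0]]
wrist_force: [0.3, -0.3, -1.1]
finger_gap: 25.4
grip_force: 64.8
```

```bash
python3 -m creep '[[[-0.005,0,0.001],0],[[-0.005,0,0.001],0],[[-0.005,0,0.001],0]]'
python3 -m creep '[[[-0.003,0,0.002],0],[[-0.003,0,0.002],0],[[-0.003,0,0.002],0]]'
```

```text
clock: 20.05
tool_pos: [530.8, -121.2, 316.0]
ee_rot: [[-0.989, -0.149, -0.013], [-0.149, 0.989, -0.004], [0.013, -0.002, -1.0]]
wrist_force: [0.1, 0.2, -1.4]
finger_gap: 25.5
grip_force: 64.8
clock: 20.42
tool_pos: [531.5, -121.1, 315.5]
ee_rot: [[-0.989, -0.149, -0.013], [-0.149, 0.989, -0.004], [0.013, -0.002, -1.0]]
wrist_force: [-0.5, -0.2, -2.4]
finger_gap: 25.2
grip_force: 64.8
```

```bash
python3 -m creep '[[[-0.003,0,0.002],0],[[-0.003,0,0.002],0],[[-0.003,0,0.002],0]]'
python3 -m creep '[[[-0.003,0,0.002],0],[[-0.003,0,0.002],0],[[-0.003,0,0.002],0]]'
```

```text
clock: 20.8
tool_pos: [531.9, -121.1, 315.1]
ee_rot: [[-0.989, -0.149, -0.013], [-0.149, 0.989, -0.004], [0.014, -0.002, -1.0]]
wrist_force: [-5.0, -0.5, 3.8]
finger_gap: 25.3
grip_force: 65.3
clock: 21.18
tool_pos: [532.1, -121.0, 315.0]
ee_rot: [[-0.989, -0.149, -0.015], [-0.148, 0.989, -0.005], [0.015, -0.002, -1.0]]
wrist_force: [-9.0, 0.2, 8.0]
finger_gap: 25.4
grip_force: 66.2
```

```bash
python3 -m creep '[[[0.004,0,-0.003],0],[[0.004,0,-0.003],0],[[0.004,0,-0.003],0],[[0.004,0,-0.003],0],[[0.004,0,-0.003],0]]'
python3 -m creep '[[[0,0,0],0],[[0,0,0],0],[[0,0,0],0],[[0,0,0],0],[[0,0,0],0]]'
python3 look.py scene s9 mark_inside mark_middle mark_outside probe_tip
python3 look.py side s10 mark_inside mark_middle mark_outside probe_tip
```

```text
clock: 21.8
tool_pos: [531.9, -121.1, 315.2]
ee_rot: [[-0.989, -0.149, -0.013], [-0.149, 0.989, -0.004], [0.013, -0.002, -1.0]]
wrist_force: [-5.2, -0.1, 2.9]
finger_gap: 25.1
grip_force: 65.2
clock: 22.42
tool_pos: [532.0, -121.0, 315.2]
ee_rot: [[-0.989, -0.149, -0.013], [-0.149, 0.989, -0.004], [0.013, -0.002, -1.0]]
wrist_force: [-4.8, -0.6, 2.0]
finger_gap: 25.1
grip_force: 65.2
22.425 [ 531.96 -121.04  315.21] [[-0.9888051895615113, -0.14866264684843572, -0.012795097820693638], [-0.14862657968685022, 0.9888863557275371, -0.003730317211594325], [0.013207456485342927, -0.0017868653916866674, -0.9999111811582363]]
mark_inside 0.93 [316.  277.7] [ 626.2  -109.09  242.48] [531.93  41.78  55.  ]
mark_inside 0.72 [306.6 299.6] [ 644.86 -172.27  250.07] [550.31 -28.88  55.  ]
mark_middle 0.89 [312.9 290.9] [ 643.62 -148.15  250.84] [548.3    1.72  55.  ]
mark_middle 0.55 [362.  222.8] [504.53 328.39   5.14] [529.71 276.72  55.  ]
mark_outside 0.74 [305.5 296. ] [ 632.9  -157.71  239.19] [542.14 -20.87  55.  ]
probe_tip 0.57 [316.3 278.5] [ 627.27 -109.7   241.34] [533.94  39.92  55.  ]
22.675 [ 531.99 -121.02  315.21] [[-0.9888043618161884, -0.14867298198796755, -0.012738857094972446], [-0.1486372818477377, 0.9888848230948105, -0.003710134453330604], [0.013148859197544724, -0.0017751280379343583, -0.9999119743368673]]
mark_inside 0.98 [393.6 237. ] [ 629.05 -109.47  245.01] [804.2   64.51  55.  ]
mark_middle 0.91 [404.3 246.1] [ 632.04 -140.41  237.29] [799.14  17.88  55.  ]
mark_outside 0.72 [419.2 247.1] [ 645.96 -170.6   246.13] [826.44 -10.04  55.  ]
probe_tip 0.66 [393.6 237.9] [ 628.07 -110.62  243.71] [801.5   61.62  55.  ]
```

Inside cross read at about 6 N, held for over 1 s. FK puts the tip within 3 mm of the cross. Now the middle cross, 33 mm along tool −y.

```bash
python3 -m creep '[[[0.014,0,-0.015],0],[[0.028,0,-0.029],0],[[0.028,-0.07,-0.029],0],[[0.028,-0.132,-0.029],0],[[0.028,-0.132,-0.029],0]]'
python3 -m creep '[[[-0.014,0,0.015],0],[[-0.025,0,0.026],0],[[-0.025,0,0.026],0],[[-0.025,0,0.026],0]]'
```

```text
clock: 23.55
tool_pos: [530.1, -157.5, 322.1]
ee_rot: [[-0.989, -0.144, -0.013], [-0.144, 0.99, -0.003], [0.013, -0.001, -1.0]]
wrist_force: [-0.0, -0.4, -1.7]
finger_gap: 25.5
grip_force: 64.8
clock: 24.05
tool_pos: [536.3, -153.3, 316.1]
ee_rot: [[-0.989, -0.15, -0.013], [-0.149, 0.989, -0.004], [0.013, -0.002, -1.0]]
wrist_force: [-0.3, -0.6, -1.6]
finger_gap: 25.0
grip_force: 64.8
```

```bash
python3 -m creep '[[[-0.003,0,0.002],0],[[-0.003,0,0.002],0],[[-0.003,0,0.002],0]]'
python3 -m creep '[[[-0.001,0,0.001],0],[[-0.001,0,0.001],0],[[-0.001,0,0.001],0]]'
```

```text
clock: 24.42
tool_pos: [536.9, -153.6, 315.6]
ee_rot: [[-0.989, -0.149, -0.013], [-0.149, 0.989, -0.004], [0.013, -0.002, -1.0]]
wrist_force: [-0.5, -0.1, -1.8]
finger_gap: 25.4
grip_force: 64.9
clock: 24.8
tool_pos: [537.1, -153.6, 315.4]
ee_rot: [[-0.989, -0.149, -0.013], [-0.149, 0.989, -0.004], [0.013, -0.002, -1.0]]
wrist_force: [-2.1, 0.4, 0.4]
finger_gap: 25.4
grip_force: 65.1
```

```bash
python3 -m creep '[[[-0.0012,0,0.0008],0],[[-0.0012,0,0.0008],0],[[-0.0012,0,0.0008],0],[[-0.0012,0,0.0008],0],[[-0.0012,0,0.0008],0]]'
python3 -m creep '[[[0,0,0],0],[[0,0,0],0],[[0,0,0],0],[[0,0,0],0],[[0,0,0],0]]'
python3 -m creep '[[[0,0,0],0],[[0,0,0],0]]'
```

```text
clock: 25.42
tool_pos: [537.2, -153.6, 315.2]
ee_rot: [[-0.989, -0.149, -0.013], [-0.149, 0.989, -0.004], [0.014, -0.002, -1.0]]
wrist_force: [-5.4, -0.6, 4.3]
finger_gap: 25.3
grip_force: 65.6
clock: 26.05
tool_pos: [537.2, -153.6, 315.2]
ee_rot: [[-0.989, -0.149, -0.013], [-0.149, 0.989, -0.004], [0.014, -0.002, -1.0]]
wrist_force: [-5.1, -0.1, 3.8]
finger_gap: 25.4
grip_force: 65.6
clock: 26.3
tool_pos: [537.2, -153.6, 315.2]
ee_rot: [[-0.989, -0.149, -0.013], [-0.149, 0.989, -0.004], [0.014, -0.002, -1.0]]
wrist_force: [-4.9, -0.3, 3.8]
finger_gap: 25.1
grip_force: 65.6
```

Middle cross read at about 7 N. Next the outside one.

```bash
python3 -m creep '[[[0.014,0,-0.015],0],[[0.028,0,-0.029],0],[[0.028,-0.07,-0.029],0],[[0.028,-0.132,-0.029],0],[[0.028,-0.132,-0.029],0]]'
python3 -m creep '[[[-0.014,0,0.015],0],[[-0.024,0,0.025],0],[[-0.024,0,0.025],0],[[-0.024,0,0.025],0]]'
python3 -m creep '[[[-0.002,0,0.0015],0],[[-0.002,0,0.0015],0],[[-0.002,0,0.0015],0]]'
```

```text
clock: 26.92
tool_pos: [535.5, -190.1, 321.9]
ee_rot: [[-0.989, -0.144, -0.013], [-0.144, 0.99, -0.003], [0.013, -0.001, -1.0]]
wrist_force: [-0.6, -0.8, -2.5]
finger_gap: 25.5
grip_force: 65.0
clock: 27.42
tool_pos: [541.5, -185.9, 316.2]
ee_rot: [[-0.989, -0.149, -0.013], [-0.149, 0.989, -0.004], [0.013, -0.002, -1.0]]
wrist_force: [-0.3, 0.4, -1.1]
finger_gap: 25.6
grip_force: 65.0
clock: 27.8
tool_pos: [541.9, -186.3, 315.8]
ee_rot: [[-0.989, -0.149, -0.013], [-0.149, 0.989, -0.004], [0.013, -0.002, -1.0]]
wrist_force: [-0.5, 0.7, -1.2]
finger_gap: 25.3
grip_force: 65.0
```

```bash
python3 -m creep '[[[-0.0022,0,0.0018],0],[[-0.0022,0,0.0018],0],[[-0.0022,0,0.0018],0]]'
python3 -m creep '[[[-0.001,0,0.0008],0],[[-0.001,0,0.0008],0],[[-0.001,0,0.0008],0]]'
```

```text
clock: 28.18
tool_pos: [542.3, -186.3, 315.4]
ee_rot: [[-0.989, -0.149, -0.013], [-0.148, 0.989, -0.004], [0.013, -0.002, -1.0]]
wrist_force: [-2.9, 0.5, 0.9]
finger_gap: 25.3
grip_force: 65.1
clock: 28.55
tool_pos: [542.4, -186.3, 315.2]
ee_rot: [[-0.989, -0.148, -0.013], [-0.148, 0.989, -0.004], [0.014, -0.002, -1.0]]
wrist_force: [-4.7, -1.7, 4.0]
finger_gap: 24.8
grip_force: 65.3
```

```bash
python3 -m creep '[[[0,0,0],0],[[0,0,0],0],[[0,0,0],0],[[0,0,0],0],[[0,0,0],0]]'
python3 -m creep '[[[0,0,0],0],[[0,0,0],0],[[0,0,0],0],[[0,0,0],0],[[0,0,0],0]]'
python3 -m creep '[[[0.02,0,-0.021],0],[[0.1,0,-0.1],0],[[0.25,0,-0.2],0],[[0.25,0.25,-0.2],0],[[0.25,0.5,-0.2],0]]'
python3 -m creep '[[[0,0.25,0],0],[[0,0.5,0],-0.12],[[0,0.75,0],-0.24],[[0,1,0],-0.36],[[0,1,0],-0.47]]'
python3 -m creep '[[[0,0,0],0],[[0,0,0],0],[[0,0,0],0]]'
```

```text
clock: 29.18
tool_pos: [542.4, -186.3, 315.2]
ee_rot: [[-0.989, -0.149, -0.013], [-0.149, 0.989, -0.004], [0.014, -0.002, -1.0]]
wrist_force: [-5.4, -0.3, 3.3]
finger_gap: 25.2
grip_force: 65.3
clock: 29.8
tool_pos: [542.4, -186.3, 315.2]
ee_rot: [[-0.989, -0.149, -0.013], [-0.148, 0.989, -0.004], [0.014, -0.002, -1.0]]
wrist_force: [-5.0, -0.5, 3.3]
finger_gap: 25.4
grip_force: 65.3
clock: 30.42
tool_pos: [463.1, -70.9, 366.0]
ee_rot: [[-0.989, -0.145, -0.01], [-0.145, 0.989, -0.003], [0.011, -0.002, -1.0]]
wrist_force: [0.5, 0.2, -0.7]
finger_gap: 25.1
grip_force: 64.9
clock: 31.05
tool_pos: [422.6, 184.5, 366.1]
ee_rot: [[-0.789, -0.614, -0.01], [-0.614, 0.789, -0.001], [0.009, 0.006, -1.0]]
wrist_force: [0.5, -1.3, -1.1]
finger_gap: 25.2
grip_force: 64.8
clock: 31.42
tool_pos: [426.4, 174.1, 365.2]
ee_rot: [[-0.804, -0.594, -0.012], [-0.594, 0.804, -0.004], [0.012, 0.004, -1.0]]
wrist_force: [-0.1, -0.0, -1.7]
finger_gap: 25.4
grip_force: 64.8
```

```bash
python3 -m creep '[[[-0.25,0.026,0.1],0],[[-0.5,0.026,0.3],0],[[-0.588,0.026,0.5],0],[[-0.588,0.026,0.7],0],[[-0.588,0.026,0.75],0]]'
python3 -m creep '[[[0,0,0],0],[[0,0,0],0],[[0,0,0],0]]'
python3 look.py scene s11 probe_tip mark_inside mark_middle mark_outside
python3 look.py side s12 probe_tip
python3 - <<'E'
import cv2,numpy as np
a=cv2.imread("pics/s11.png")[160:260,320:445];b=cv2.imread("pics/s12.png")[170:290,220:370]
f=lambda i:cv2.resize(i,(400,320),interpolation=2)
cv2.imwrite("pics/s1112.png",np.hstack([f(a),f(b)]))
E
```

```text
clock: 32.05
tool_pos: [536.6, 266.1, 171.9]
ee_rot: [[-0.803, -0.596, -0.018], [-0.596, 0.803, -0.006], [0.018, 0.006, -1.0]]
wrist_force: [1.1, -0.4, -1.5]
finger_gap: 25.0
grip_force: 64.8
clock: 32.42
tool_pos: [538.5, 268.2, 178.7]
ee_rot: [[-0.802, -0.597, -0.009], [-0.597, 0.802, -0.003], [0.008, 0.003, -1.0]]
wrist_force: [0.6, 0.4, -2.1]
finger_gap: 25.4
grip_force: 64.8
32.425 [538.53 268.24 178.68] [[-0.8018252141121034, -0.5974956545600398, -0.00867575909929137], [-0.5974988678353969, 0.8018658518145615, -0.002501725230080354], [0.008451564914167483, 0.003177809871180476, -0.999959235456588]]
probe_tip 0.64 [402.1 207.8] [573.05 441.79   9.62] [593.13 389.71  55.  ]
probe_tip 0.24 [341.2 202.7] [416.56 363.86  14.94] [440.33 320.61  55.  ]
mark_inside 0.79 [318.1 275.2] [625.03 -99.37 240.27] [531.85  51.5   55.  ]
mark_middle 0.76 [316. 286.] [ 641.72 -133.99  250.37] [546.24  18.81  55.  ]
32.675 [537.63 267.96 176.81] [[-0.80139047637173, -0.5980347644396383, -0.0113015442448276], [-0.5980362235232235, 0.8014608870933326, -0.0036224044016821963], [0.01122406943904918, 0.0038557724510822305, -0.999929574162117]]
probe_tip 0.68 [275.4 301.5] [433.81  87.8   23.51] [417.13  59.14  55.  ]
probe_tip 0.47 [281.1 204.4] [699.66 451.6    1.56] [658.3  385.29  55.  ]
```

View pics/s1112.png

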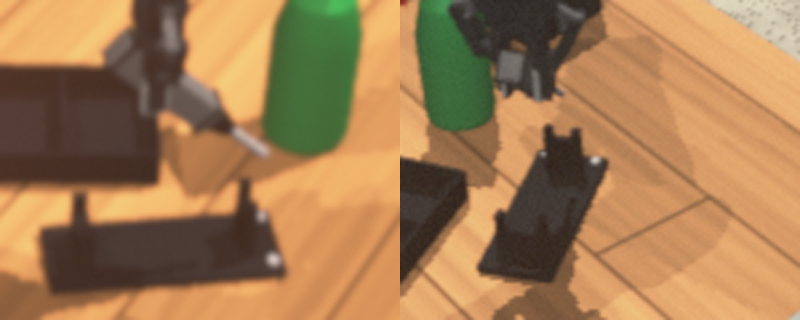

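The probe hangs over the rest, its stem lined up with the front fork and clear of the green bottle. I'll correct 3 mm sideways and press the stem onto the front fork to level it.

```bash
python3 -m creep '[[[0,-0.012,0.05],0],[[0,-0.012,0.1],0],[[0,-0.012,0.15],0],[[0,-0.012,0.15],0]]'
python3 -m creep '[[[0,0,0.016],0],[[0,0,0.032],0],[[0,0,0.048],0],[[0,0,0.064],0],[[0,0,0.08],0]]'
python3 -m creep '[[[0,0,0.016],0],[[0,0,0.032],0],[[0,0,0.048],0],[[0,0,0.048],0]]'
```

```text
clock: 33.28
tool_pos: [537.6, 265.0, 136.7]
ee_rot: [[-0.801, -0.599, -0.015], [-0.599, 0.801, -0.005], [0.015, 0.005, -1.0]]
wrist_force: [-0.9, 0.1, -2.0]
finger_gap: 25.4
grip_force: 64.8
clock: 33.9
tool_pos: [540.0, 266.8, 119.8]
ee_rot: [[-0.801, -0.598, -0.009], [-0.598, 0.801, -0.001], [0.008, 0.004, -1.0]]
wrist_force: [1.9, 0.1, 2.7]
finger_gap: 25.4
grip_force: 65.4
clock: 34.4
tool_pos: [538.4, 265.5, 106.0]
ee_rot: [[-0.801, -0.598, -0.013], [-0.598, 0.801, -0.003], [0.012, 0.005, -1.0]]
wrist_force: [3.7, 3.2, -0.0]
finger_gap: 25.3
grip_force: 65.3
```

```bash
python3 -m creep '[[[0,0,0.014],0],[[0,0,0.028],0],[[0,0,0.042],0],[[0,0,0.056],0],[[0,0,0.07],0]]'
python3 -m creep '[[[0,0,0.014],0],[[0,0,0.028],0],[[0,0,0.042],0],[[0,0,0.056],0],[[0,0,0.07],0]]'
```

```text
clock: 35.02
tool_pos: [537.7, 265.1, 88.8]
ee_rot: [[-0.801, -0.598, -0.013], [-0.598, 0.801, -0.004], [0.013, 0.004, -1.0]]
wrist_force: [-0.1, -0.5, 4.2]
finger_gap: 25.1
grip_force: 65.6
clock: 35.65
tool_pos: [537.2, 264.6, 71.1]
ee_rot: [[-0.801, -0.598, -0.014], [-0.598, 0.801, -0.005], [0.014, 0.004, -1.0]]
wrist_force: [-1.2, -1.8, 5.8]
finger_gap: 25.3
grip_force: 65.8
```

```bash
python3 -m creep '[[[0.01,0,0.016],0],[[0.02,0,0.032],0],[[0.03,0,0.048],0],[[0.04,0,0.064],0],[[0.044,0,0.078],0]]'
python3 -m creep '[[[0,0,0.01],0],[[0,0,0.02],0],[[0,0,0.024],0],[[0,0,0.024],0]]'
python3 look.py wrist w13 probe probe_tip
```

```text
clock: 36.28
tool_pos: [528.3, 258.3, 51.8]
ee_rot: [[-0.801, -0.598, -0.013], [-0.598, 0.801, -0.004], [0.013, 0.005, -1.0]]
wrist_force: [1.8, 1.2, 4.1]
finger_gap: 25.4
grip_force: 65.6
clock: 36.78
tool_pos: [527.8, 258.0, 45.7]
ee_rot: [[-0.801, -0.598, -0.014], [-0.598, 0.801, -0.005], [0.014, 0.004, -1.0]]
wrist_force: [-1.4, -0.8, 2.6]
finger_gap: 25.2
grip_force: 65.7
36.775 [527.82 257.96  45.66] [[-0.8011182830993475, -0.5983376627483433, -0.014196401685065446], [-0.5983335753703908, 0.801231495926409, -0.0050022514944477615], [0.014367639626564475, 0.004486788648756087, -0.999886713412666]]
probe 0.69 [316.9 368.3] [525.6  255.79  77.93] [540.28 266.69  55.  ]
```

```bash
python3 -m creep '[[[0,0,0.006],0],[[0,0,0.006],0],[[0,0,0.006],0]]'
python3 -m creep '[[[0,0,-0.003],0],[[0,0,-0.003],0],[[0,0,-0.003],0],[[0,0,-0.003],0],[[0,0,-0.003],0]]' 1 20
python3 -m creep '[[[0,0,-0.1],0],[[0,0,-0.25],0],[[0,0,-0.5],0],[[0,0,-0.7],0],[[0,0,-0.7],0]]'
python3 -m creep '[[[0,0,0],0],[[0,0,0],0]]'
python3 look.py wrist w14 probe probe_tip
python3 - <<'E'
from h import *
np.set_printoptions(precision=2,suppress=True)
P=camera_params("wrist");d=np.load("pics/w14.npz")["d"]
v,u=np.mgrid[100:400:2,200:460:2]
pts=np.array([point(P,(a,b),d[b,a]) for a,b in zip(u.ravel(),v.ravel()) if d[b,a]>0])
h=pts[(pts[:,2]>62)&(pts[:,2]<78)&(abs(pts[:,0]-540)<100)]
e,V=np.linalg.eigh(np.cov(h[:,:2].T));a=V[:,1];a*=np.sign(a[0]);print(len(h),h.mean(0),np.degrees(np.arctan2(a[1],a[0])))
q=(h[:,:2]-h[:,:2].mean(0))@np.c_[a,[-a[1],a[0]]];print(np.percentile(q,[1,5,95,99],axis=0), np.median(h[:,2]))
E
```

```text
clock: 37.3
tool_pos: [528.4, 258.3, 44.5]
ee_rot: [[-0.801, -0.598, -0.013], [-0.598, 0.801, -0.004], [0.013, 0.005, -1.0]]
wrist_force: [-2.2, -0.9, 3.5]
finger_gap: 25.3
grip_force: 65.6
clock: 37.92
tool_pos: [528.6, 258.6, 45.3]
ee_rot: [[-0.801, -0.598, -0.013], [-0.598, 0.801, -0.004], [0.012, 0.005, -1.0]]
wrist_force: [-0.2, -0.1, 0.5]
finger_gap: 85.3
grip_force: 0.0
clock: 38.55
tool_pos: [532.8, 261.7, 226.7]
ee_rot: [[-0.801, -0.599, -0.004], [-0.599, 0.801, 0.0], [0.003, 0.003, -1.0]]
wrist_force: [-0.4, 0.7, -0.3]
finger_gap: 85.5
grip_force: 0.0
clock: 38.8
tool_pos: [530.2, 258.6, 219.4]
ee_rot: [[-0.801, -0.598, -0.014], [-0.598, 0.801, -0.005], [0.014, 0.005, -1.0]]
wrist_force: [0.0, 0.2, 0.2]
finger_gap: 85.2
grip_force: 0.0
38.8 [530.16 258.55 219.43] [[-0.8011269798092086, -0.5983238097898154, -0.014289186834008451], [-0.5983228789274689, 0.801240649754941, -0.004811832522601604], [0.014328111310344385, 0.004694658547877019, -0.9998863262428371]]
probe 0.6 [316.7 229.7] [531.78 258.77  70.38] [535.51 261.52  55.  ]
probe_tip 0.63 [315.4 349.5] [668.04 358.2    0.77] [636.48 335.1   55.  ]
1065 [539.96 268.56  69.67] 42.902746320943514
[[-59.59 -22.76]
 [-56.06 -14.83]
 [ 81.57  13.62]
 [ 89.46  17.18]] 70.36565057509188
```

```bash
python3 - <<'E'
from h import *
np.set_printoptions(precision=2,suppress=True)
P=camera_params("wrist")
im,_=camera("wrist")
for f,live in(("w1",0),("w14",1)):
    if not live: continue
    d=np.load(f"pics/{f}.npz")["d"]
    v,u=np.mgrid[60:440:2,150:480:2]
    p=np.array([point(P,(a,b),d[b,a]) for a,b in zip(u.ravel(),v.ravel()) if d[b,a]>0])
    th=np.radians(36.9);r=p[:,:2]-[537.6,265];x=r@[np.cos(th),np.sin(th)];y=r@[-np.sin(th),np.cos(th)]
    for lo in range(-65,125,10):
        k=(x>=lo)&(x<lo+10)&(abs(y)<15)&(p[:,2]>46)&(p[:,2]<90)
        if k.sum()>2:print(lo,k.sum(),"y",np.median(y[k]),"ztop",np.percentile(p[k,2],80))
    k=(abs(y)<8)&(p[:,2]>63)&(p[:,2]<75);print("rear",np.percentile(x[k],.5))
t=nets.trace("wrist","probe")[0];print(t["confidence"],t["bbox"])
E
```

```text
-65 38 y 0.882239737696877 ztop 67.06954052469473
-55 110 y 0.031740108974622275 ztop 71.56310048290815
-45 99 y 0.016692281779164694 ztop 72.09893882377087
-35 97 y -0.013261897615275138 ztop 72.22037050523032
-25 94 y 1.5913440684467788 ztop 72.27007723182776
-15 76 y -0.07421123651949263 ztop 71.11898472584562
-5 87 y -0.09575640214361174 ztop 72.70456815060906
5 77 y -0.11756704944829544 ztop 70.75318926797124
15 84 y -0.14442187886016078 ztop 70.91008867748722
25 75 y -0.16844726376425367 ztop 70.78559721186656
35 82 y -0.19656965715404096 ztop 71.07510582486859
45 50 y 1.562206742149792 ztop 70.76664091800521
55 44 y -0.22606280861422773 ztop 66.1859399611601
65 30 y -0.24870039068905841 ztop 63.91718738682088
75 22 y 0.6823586871132916 ztop 59.75383853929335
85 102 y -2.193770649215293 ztop 63.98025797072157
95 19 y -0.30613869749797906 ztop 59.80312258406841
105 16 y 0.636971821926927 ztop 59.82914595653989
115 4 y 0.6271302424157937 ztop 58.3675889159508
rear -55.69692639493847
0.8 [303.1, 166.8, 334.1, 348.5]
```

The probe lies level on both forks: handle top at 71 mm, stem top at 59.8 mm, rear end at −55.7 mm, tip at about +119 mm. The gripper is clear, so I'll hand in.

```bash
python3 -c "
from cell import env
print(env.hand_in())"
```

```text
the job is handed in; nothing more can be done
None
```

I pressed the probe on the inside, middle and outside crosses in that order, at about 6–7 N for over a second each (the inside one briefly reached about 13 N first). It is back level on its rest and released, and the job is handed in at about 39 s; the call returned no verdict.

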